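Dock the top-heavy clamp post

TASK

Carry the tall, top-heavy clamp post to the docking slide and stand it in the mouth of the channel, in front of the steel saddle, without letting it tip. Then push the post, low down so that it stays upright, and without ramming, until the stiff saddle is fully home against its end stop; finally slide the bolt all the way across behind the post's foot and let go. Leave the other tools on the bench where they are.

Things in the scene. Friction and masses are not known exactly. Their poses are not given: they have to be found in the camera images.
- post_mid (a point): Centre of the loose clamp post, 100 mm above its underside, on its axis; z up, x and y along the sides of its square foot. 200 mm tall, 0.65 to 0.9 kg, most of it in the head: centre of mass 130 mm up, topples beyond about 15 degrees. Green square foot 72 x 72 mm, 24 mm high; steel column 22 mm in diameter. Same after a half turn; either way round is good.
- post_head (a point): Centre of the post's head, 175 mm above its underside; axes as post_mid. A green block 50 mm high (150 to 200 mm up), 46 mm wide along x between flat faces, the place to grip it, and 80 mm long along y over two round steel bosses 38 mm across.
- post: The same clamp post; origin at the centre of its underside.
- dock: Docking slide, fixed to the bench: dark steel plate 6 mm thick, -120 to +150 mm in x, -70 to +200 mm in y. Origin at the plate's underside, on the channel's middle line and the bolt's line. x points into the channel (push direction, within 0.3 rad of straight away from the robot), y left, z up. The channel's floor is the plate's top.
- mouth (a point): Point on the channel's floor, 14 mm before the dock's origin (x = -14 mm, z = 6 mm): where the middle of the foot stands in the mouth, clear of the saddle, sides square to the channel. Green side rails 20 mm high with inner faces at y = -45 and +45 mm run from x = -52 mm to the end stop, leaving the foot 9 mm of play each side. Axes as the dock.
- saddle (a joint): Travel in m of the steel saddle (block 40 mm long, 82 mm wide, top 41 mm above the bench) along the channel: near 0 at the start, 0.05 fully home at the end stop. About 2.5 N of drag, no spring; stays where it is left. The foot's friction adds 4 to 10 N, so a push that rises to some 18 N or more shows that it is home.
- saddle_face (a point): Middle of the saddle's front face, which the foot pushes; in the dock's frame x = 34 mm at joint 0, 84 mm fully home. With the foot flat against it at home, the foot's centre is at x = 48 mm, its rear face at x = 12 mm.
- bolt (a joint): Travel in m of the steel bolt: near 0 drawn back, 0.06 fully across. It slides towards the dock's -y between guides 22 mm above the bench, left of the channel, with about 2 N of drag, and stays where it is left. The bar is 16 mm wide in x, its top 21 mm above the bench; it passes 4 mm behind the foot of a post that is home, and strikes the foot's side if it is not.
- bolt_knob (a point): Centre of the top of the bolt's upright round steel knob, 16 mm in diameter, standing from 20 to 72 mm above the bench; in the dock's frame x = 0, y = 160 mm at joint 0 and 100 mm with the bolt fully across.
- spray_can: Bystander, to be left alone: grey can, 60 mm across, 150 mm tall, standing.
- hammer: Bystander, to be left alone: hammer with wooden handle, 260 mm, lying.
- wire_brush: Bystander, to be left alone: brush with wooden handle, 200 mm, lying.
- angle_block: Bystander, to be left alone: dark steel stepped triangular block, about 100 mm, 18 mm high.
- flat_bar: Bystander, to be left alone: dark steel flat bar 180 x 40 x 8 mm.
- pliers: Bystander, to be left alone: pliers with black handles, about 190 mm, lying.
- rod_tray: Bystander, to be left alone: grey open tray 100 x 160 x 35 mm.

How it is judged:
By the outcome, as a careful person would: the job done as asked, in the order asked, and still so for the second after the job is handed in, with the robot touching nothing.
It also fails if it takes over 69 s, if anything falls off the work surface, if the arm or the gripper's body presses on something with over 40 N, if the wrist force passes 120 N, or if a joint passes its speed limit or range.

ROBOT

A 7-joint arm with a two-finger parallel gripper is mounted at the origin on the work surface. World frame = base frame: x ahead of the robot, y to its left, z up, the work surface at z = 0. Lengths are in mm, angles in rad, forces in N, time in s.
With the tool pointing down it reaches from about 350 to 900 mm from the base axis. Payload 8.1 kg.
Tool frame: the origin (TCP) lies between the finger pads; the fingertips stand 17 mm ahead of it and the grasp point (between the pads) lies 2 mm behind it (env.tip_reach is the distance from the TCP to the fingertips, in mm); z points along the fingers, y is the line along which they close (so a half turn about z gives the same grasp; the last joint's range is limited). The gripper opens to 85 mm and grips with 20 to 120 N. Pads are 22 mm wide; open, the fingers measure 114 mm over their backs; the gripper's body (76 mm by 85 mm) begins 54 mm behind the grasp point. The pads swing forward as they close: fully open they stand 13 mm farther back than shut.
Start: joints at [-1.313, 0.434, 0.025, 1.573, -0.012, 1.134, -0.075], TCP at [220.666, 584.762, 248.323] pointing down, gripper open.
Joint ranges: [-2.62, 2.62], [-0.44, 2.09], [-1.27, 1.32], [0.08, 2.57], [-1.32, 4.46], [0.12, 2], [-2.74, 2.74]. Speed limits (rad/s): [2.22, 2.22, 3.01, 3.01, 3.14, 3.14, 3.14].

INTERFACE

Orientations are given as [roll, pitch, yaw] about the fixed x, y, z axes, in that order (R = Rz(yaw) Ry(pitch) Rx(roll)).
In Python, from bench import env gives the robot as it stands. The module is installed in compiled form; this text tells all that it offers.
- The arm moves only by the tool move_arm, never from a script. Its argument "deltas" is a list of rows, each a list of 4 numbers: the shift along the tool's x, y, z each as a share of 0.2 m, from -1 to 1, then the turn about the tool's z as a share of 2 pi rad, from -1 to 1. In form: [[tx, ty, tz, yaw], ...]. A call has 1 to 12 rows; each row is the pose to reach, as a shift and turn from the pose commanded when the call began, along the tool's axes at that moment, turning the shorter way round; what a row does not reach only later rows make up. A row lasts 1/12 s, in which the tool goes at most 41.7 mm and 7.16 degrees, less where a joint would pass 70% of its speed; a pose out of reach is approached as far as the arm can. A call with a number of a shift or a turn outside -1 to 1 is refused whole. A call with a gripper value outside its range is refused whole. "grip" is the closure, from 0 (fully open) to 1 (shut), set as the call begins (left out, the last holds). The fingers move at their own pace and stop on an object; the grip force is fixed at half the most. Time passes only in rows, so rows that repeat a pose let the fingers close. It gives the time, the measured TCP pose, the force, the opening and the grip force at its end, in the units of the state.
- env.get_state(): the state, without advancing time (a new reading comes with each control period).
- env.read_camera(name): name is "scene" or "top" or "wrist"; returns (picture, depth): 400x640x3 uint8, red, green, blue; 400x640 float32, mm along the optical axis (not along the pixel's ray), 0 where there is no reading.
- env.get_calibration(name): a dict with "K" (3x3 intrinsics, pixels), "k1" (the pictures are not rectified: a ray, as slopes to the right and down, at radius r is drawn at 1 + k1 r^2 times it, then the intrinsics apply), "world_to_cam" (4x4, takes a point from world to camera coordinates); the wrist camera has in their place "tool_from_camera" (4x4, takes a point from camera to tool coordinates, whose origin is the TCP and whose axes are the flange's). Camera axes: x right, y down, z forward; pixel columns grow to the right and rows downward; lengths in mm; the calibration is good to about 2 mm. A picture is of the moment at which its call begins: read the wrist's pose just before it. get_calibration takes no time and is no camera call.
- env.sign_off(): hands the job in; it is judged then, once.
Trained networks look in the newest picture that a camera, given by its name, has taken for a name from the list of things; names that differ only in an ending like _2 or _b are one class to them, and where a whole thing is asked for, a point or a joint stands for the part that bears it (a point fixed in the world has none). Each returns a list of dicts, best first, with "confidence" (0 to 1); they miss things now and then, are a little off and sometimes report something else, mostly with a low value. They report only what shows in the picture. A call takes as long as a camera call.
- env.masks_of(camera, label): "region" (400x640 bool, what is visible of it) and "rect" ([left, top, right, bottom] in pixels, round what is visible of it).
The state is a dict: "time": time; "joints": joint angles; "qvel": joint speeds; "joint_torque": joint torques, N m; "position": TCP position; "tcp_rot": TCP orientation; "force": force on the tool from outside, world axes, zero at the start; "ft_torque": the same for the moment, N m; "finger_gap": opening from 0.0 (shut) to 1.0 (fully open); "finger_force": force on a finger pad.
Only numpy, scipy, OpenCV 4.12 (cv2) and the standard library are available. Lean on these libraries where they do the work, as an engineer would, in place of code of your own. Each camera call takes 0.05 s, during which the arm holds its last target. There are 200 camera calls.

## Working session

There is one attempt and no reset: what is moved stays moved. The work goes in short steps, Python scripts to look and compute and a tool call to move; the robot and the scene stay as the last step left them, time stands still between calls to the robot, and variables do not carry over. Pictures are saved under pics/ and viewed, at most 10 in all, crops included, and the job is handed in when it is done.

Besides the shell and the picture viewer there is one more tool, called after "Request:" as name(argument=value, ...), one argument or row to a line, values as JSON. move_arm: Moves the arm, as the interface text tells. Shift numbers are shares of 0.2 m and turn numbers shares of 2 pi rad, none past 1 either way. Its arguments: {"type":"object","properties":{"deltas":{"type":"array","items":{"type":"array","items":{"type":"number"}}},"grip":{"type":"number"}},"required":["deltas"]}

```bash
mkdir -p pics; cat > h.py <<'E'
import numpy as np, cv2
from bench import env
from scipy.spatial.transform import Rotation as R
def cloud(cam,depth,st=None):
    c=env.get_calibration(cam);K=np.array(c["K"]);k1=c["k1"]
    D=np.array([k1,0,0,0.])
    v,u=np.mgrid[0:400,0:640]
    # k1 model: x_d = x(1+k1 r^2) = OpenCV's
    p=cv2.undistortPoints(np.stack([u,v],-1).reshape(-1,1,2).astype(float),K,D).reshape(400,640,2)
    P=np.dstack([p*depth[...,None],depth,np.ones_like(depth)])
    if cam=="wrist":
        T=np.eye(4);T[:3,:3]=R.from_euler('xyz',st["tcp_rot"]).as_matrix();T[:3,3]=st["position"]
        M=T@np.array(c["tool_from_camera"])
    else: M=np.linalg.inv(np.array(c["world_to_cam"]))
    W=(P@M.T)[...,:3]; W[depth<=0]=np.nan
    return W
E
cat > a.py <<'E'
from h import *
s=env.get_state();print(s)
for cam in("top","scene"):
    im,d=env.read_camera(cam);cv2.imwrite(f"pics/{cam}0.png",im[...,::-1])
    W=cloud(cam,d);np.save(cam+"W.npy",W)
    for l in("post","dock","saddle","bolt","spray_can","hammer","rod_tray"):
        for m in env.masks_of(cam,l)[:2]:
            w=W[m["region"]];w=w[~np.isnan(w[:,0])]
            print(cam,l,round(m["confidence"],2),m["rect"],np.nanmedian(w,0).round(),w.min(0).round(),w.max(0).round())
E
python3 a.py
```

```text
{'time': 0.0, 'joints': array([-1.31260076,  0.43524278,  0.02496528,  1.5740771 , -0.01160362,
        1.13400982, -0.07512254]), 'qvel': array([ 1.04302753e-03, -1.03296851e-03, -9.69881744e-04,  3.77193915e-05,
       -1.94920676e-03,  1.37713192e-03, -6.90801448e-05]), 'joint_torque': array([-1.24260896e-03, -6.70462132e+01,  1.02464028e+00, -3.16211808e+01,
        1.55756017e-02,  1.23552946e-02, -1.20611301e-05]), 'position': array([220.51480044, 584.3003286 , 247.5212958 ]), 'tcp_rot': array([-3.14000662e+00,  1.38298575e-04,  2.78071051e+00]), 'force': array([-0.1388635 , -0.6293101 , -0.40597254]), 'ft_torque': array([0.01897022, 0.01286342, 0.02739469]), 'finger_force': 0.0, 'finger_gap': 1.0002558524773277}
top post 0.86 [376.8, 175.4, 413.0, 208.8] [ 524. -248.  179.] [ 488. -318.   -9.] [ 607. -211.  209.]
top dock 0.83 [228.6, 129.9, 316.9, 213.4] [614. 127.   7.] [481.  -8. -11.] [758. 265.  81.]
top dock 0.56 [434.2, 142.3, 467.9, 222.1] [ 622. -461.   22.] [ 468. -499.   -9.] [ 731. -402.   36.]
top saddle 0.55 [280.6, 147.7, 308.6, 165.7] [660.  60.  39.] [642.  19
[... 753 characters left out ...]
 [236.1, 203.1, 273.7, 275.1] [ 547. -262.  145.] [ 336. -298.   -3.] [ 579. -130.  203.]
scene saddle 0.74 [343.8, 227.1, 372.7, 247.0] [677.  57.  39.] [647.  21.   6.] [691. 107.  47.]
scene bolt 0.59 [356.2, 197.3, 381.3, 220.1] [609. 213.  21.] [572. 111.  -2.] [620. 278.  73.]
scene spray_can 0.84 [277.4, 257.6, 304.7, 303.7] [ 732. -266.  106.] [ 656. -285.   -1.] [ 743. -231.  153.]
scene hammer 0.69 [173.5, 284.2, 242.2, 343.8] [ 634. -467.   25.] [ 475. -497.    0.] [ 754. -405.  110.]
scene rod_tray 0.76 [383.8, 163.4, 426.3, 195.7] [534. 457.  12.] [452. 369.  -5.] [597. 545.  39.]
scene rod_tray 0.19 [352.9, 194.6, 383.6, 223.8] [608. 206.  21.] [541. 111.  -2.] [621. 287.  75.]
```

```bash
cat > b.py <<'E'
from h import *
im=cv2.imread("pics/top0.png");cv2.imwrite("pics/topc.png",cv2.resize(im[110:260,120:480],None,fx=2.2,fy=2.2,interpolation=cv2.INTER_CUBIC))
W=np.load("topW.npy")
def box(sel,n):
    p=W[sel][:,:2].astype(np.float32);r=cv2.minAreaRect(p);print(n,len(p),r,p.mean(0))
x,y,z=W[...,0],W[...,1],W[...,2]
P=(x>450)&(x<620)&(y>-330)&(y<-190)
box(P&(z>188)&(z<212),"headtop");box(P&(z>15)&(z<32),"foot")
Dk=(x>450)&(x<790)&(y>-30)&(y<290)
box(Dk&(z>3.5)&(z<10),"plate");box(Dk&(z>33)&(z<46),"saddle");box(Dk&(z>62)&(z<80),"knob");box(Dk&(z>62)&(z<80),"knob")
W=np.load("sceneW.npy");x,y,z=W[...,0],W[...,1],W[...,2]
P=(x>450)&(x<620)&(y>-330)&(y<-190);Dk=(x>450)&(x<790)&(y>-30)&(y<290)
box(P&(z>190)&(z<212),"headtop");box(Dk&(z>3.5)&(z<10),"plate");box(Dk&(z>33)&(z<46),"saddle")
E
python3 b.py
```

```text
headtop 408 ((532.597900390625, -253.32958984375), (46.88654327392578, 76.9318618774414), 15.758667945861816) [ 531.299  -252.1095]
foot 289 ((532.3082885742188, -253.25787353515625), (72.70584106445312, 68.90937042236328), 16.27143669128418) [ 520.3299  -249.65376]
plate 3588 ((619.86767578125, 130.10415649414062), (319.665283203125, 339.6373291015625), 89.98648834228516) [606.7574 135.79  ]
saddle 506 ((667.32666015625, 99.21139526367188), (214.0426025390625, 194.8410186767578), 76.2453842163086) [690.1758   62.38433]
knob 21 ((602.44482421875, 221.08689880371094), (13.024300575256348, 14.891962051391602), 9.617448806762695) [603.3376 221.3235]
knob 21 ((602.44482421875, 221.08689880371094), (13.024300575256348, 14.891962051391602), 9.617448806762695) [603.3376 221.3235]
headtop 302 ((536.2158813476562, -255.3244171142578), (47.23167037963867, 80.75377655029297), 15.714163780212402) [ 540.16376 -258.13342]
plate 2129 ((626.6678466796875, 134.06805419921875), (294.0972900390625, 299.3629455566406), 1.6937321424484253) [617.9992  130.93042]
saddle 408 ((687.00830078125, 116.18260192871094), (118.81868743896484, 243.85879516601562), 12.428179740905762) [697.20557  62.8588 ]
```

View pics/topc.png

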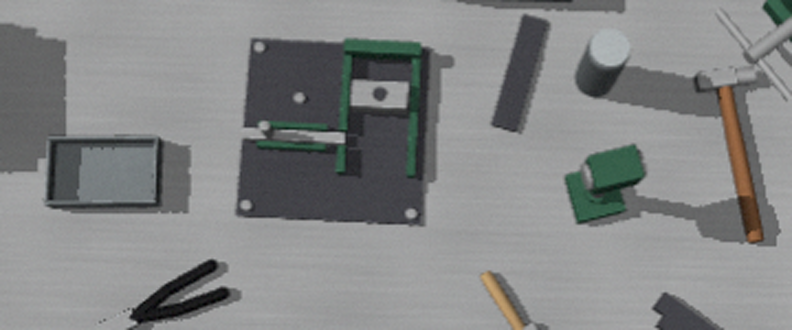

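The top view shows the post at crop (605,185), dock with saddle at (380,95), and bolt knob at (264,127). I go above the dock for a close look on the way to the post.

Request:
move_arm(
  deltas=[
    [-0.815,-0.555,-0.3,0],
    [-0.815,-0.555,-0.3,0],
    [-0.815,-0.555,-0.3,0],
    [-0.815,-0.555,-0.3,0],
    [-0.815,-0.555,-0.3,0],
    [-0.815,-0.555,-0.3,0],
  ],
)

```text
time: 1.3
position: [340.5, 417.1, 311.2]
tcp_rot: [3.139, 0.004, 2.77]
force: [1.6, -0.6, 0.4]
finger_gap: 1.001
finger_force: 0.0
```

Request:
move_arm(
  deltas=[
    [-0.815,-0.555,-0.3,0],
    [-0.815,-0.555,-0.3,0],
    [-0.815,-0.555,-0.3,0],
    [-0.815,-0.555,-0.3,0],
    [-0.815,-0.555,-0.3,0],
    [-0.815,-0.555,-0.3,0],
  ],
)

```text
time: 1.8
position: [452.7, 254.7, 371.1]
tcp_rot: [3.14, 0.005, 2.77]
force: [0.4, -0.5, 0.7]
finger_gap: 1.004
finger_force: 0.0
```

Request:
move_arm(
  deltas=[
    [-0.815,-0.555,-0.2,0],
    [-0.815,-0.555,-0.2,0],
    [-0.815,-0.555,-0.2,0],
    [-0.815,-0.555,-0.2,0],
    [-0.815,-0.555,-0.2,0],
    [-0.815,-0.555,-0.2,0],
    [-0.815,-0.555,-0.2,0],
    [-0.815,-0.555,-0.2,0],
  ],
)

```text
time: 2.47
position: [560.4, 101.3, 407.9]
tcp_rot: [3.141, -0.001, 2.781]
force: [-0.7, -0.0, 0.1]
finger_gap: 0.997
finger_force: 0.0
```

```bash
cat > c.py <<'E'
from h import *
s=env.get_state();print(s["position"],s["tcp_rot"],s["joints"].round(2))
im,d=env.read_camera("wrist");cv2.imwrite("pics/w1.png",im[...,::-1])
W=cloud("wrist",d,s);np.save("w1W.npy",W);np.save("w1im.npy",im)
for l in("dock","saddle","bolt","bolt_knob"):
    for m in env.masks_of("wrist",l)[:1]:
        w=W[m["region"]];w=w[~np.isnan(w[:,0])]
        print(l,round(m["confidence"],2),m["rect"],np.median(w,0).round(),w.min(0).round(),w.max(0).round())
E
python3 c.py
```

```text
[560.38868805 101.30997779 407.94488013] [ 3.14142345e+00 -6.94429857e-04  2.78091303e+00] [-0.53  0.26  0.34  1.46 -0.09  1.44  1.03]
dock 0.77 [250.0, 82.7, 438.6, 274.8] [604. 132.   7.] [479.  -8.  -2.] [758. 267.  75.]
saddle 0.89 [298.3, 204.3, 344.3, 241.6] [659.  63.  42.] [642.  18.   5.] [697. 104.  46.]
bolt 0.84 [335.0, 146.8, 422.1, 184.2] [601. 195.  22.] [594. 113.   8.] [612. 263.  75.]
bolt_knob 0.82 [335.9, 148.2, 423.5, 179.7] [602. 196.  22.] [594. 113.   7.] [618. 263.  75.]
```

View pics/w1.png

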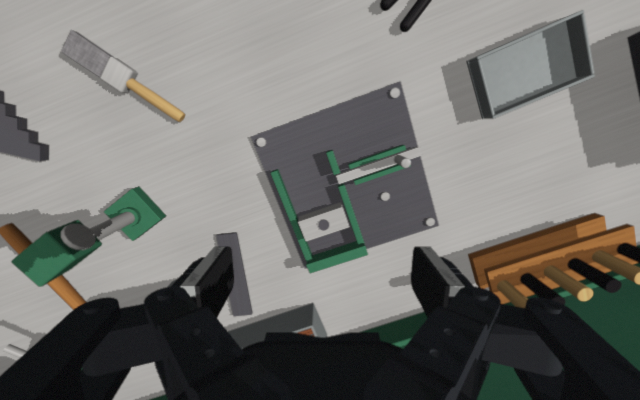

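The wrist view shows the dock plate in the centre, the saddle at (323,224), the knob at (405,162), and the post to the left at (130,215).

```bash
cat > d.py <<'E'
from h import *
W=np.load("w1W.npy");im=np.load("w1im.npy")
x,y,z=W[...,0],W[...,1],W[...,2]
env.read_camera("wrist")
def lcc(sel):
    n,l,st,_=cv2.connectedComponentsWithStats(sel.astype(np.uint8));return l==1+np.argmax(st[1:,4])
def rect(sel,n):
    p=W[sel][:,:2];p=p[~np.isnan(p[:,0])];r=cv2.minAreaRect(p.astype(np.float32));a=(r[2]+45)%90-45
    print(n,len(p),np.round(r[0],1),np.round(r[1],1),round(a,2));return r,a
m={l:env.masks_of("wrist",l)[0]["region"] for l in("dock","saddle","bolt","post")}
r,a=rect(lcc(cv2.erode(m["dock"].astype(np.uint8),np.ones((2,2)))>0),"dockmask")
rect(lcc(m["saddle"]&(z>36)&(z<47)),"saddletop")
k=(z>64)&(z<80)&m["bolt"];kn=np.nanmean(W[k],0);print("knob",k.sum(),kn.round(1))
g=(im[...,1].astype(int)>im[...,0]+25)&(z>15)&(z<40)&m["dock"]
g=W[g];
for a0 in(a,-3,-2.):
    t=np.radians(a0);Rm=np.array([[np.cos(t),-np.sin(t)],[np.sin(t),np.cos(t)]])
    o=np.array(r[0])-Rm@[15,65];q=(g[:,:2]-o)@Rm
    print(a0,"origin",o.round(1),"knob dock",((kn[:2]-o)@Rm).round(1))
    for lo,hi in((-60,-30),(30,60)):
        b=q[(q[:,1]>lo)&(q[:,1]<hi)&(q[:,0]>-48)&(q[:,0]<90)&((q[:,0]>12)|(q[:,0]<-20))];f=np.polyfit(b[:,0],b[:,1],1);print("rail",len(b),b[:,1].mean().round(1),np.degrees(np.arctan(f[0])).round(2),np.percentile(b[:,1],[3,97]).round(1),b[:,0].min().round(1))
c=np.nonzero((x>450)&(x<620)&(y>-330)&(y<-190)&(z>190)&(z<212))
rect((x>450)&(x<620)&(y>-330)&(y<-190)&(z>192)&(z<212),"headtop")
rect((x>450)&(x<620)&(y>-330)&(y<-190)&(z>18)&(z<30),"foot")
E
python3 d.py
cat > go.py <<'E'
from h import *
import sys
t=np.array([float(v) for v in sys.argv[1:4]]);s=env.get_state()
y=R.from_euler('xyz',s["tcp_rot"]).as_matrix()
d=y.T@(t-s["position"]);dy=(float(sys.argv[4])-s["tcp_rot"][2]+np.pi)%(2*np.pi)-np.pi
print("mm",d.round(1),"share",(d/200).round(3),"turn",round(dy/(2*np.pi),4),"deg",np.degrees(dy).round(1),"joints",s["joints"].round(2))
E
python3 go.py 533.5 -254 330 1.846
```

```text
dockmask 21920 [625.9 129.8] [270.4 284.6] -0.88
saddletop 1003 [663.6  62.9] [80.7 40.6] -1.86
knob 98 [603.4 222.1  71.9]
-0.8784103393554688 origin [609.9  65.1] knob dock [ -9.  156.9]
rail 378 -50.6 -0.41 [-56.1 -45.7] -47.7
rail 359 50.5 -0.34 [45.4 55.6] -47.6
-3 origin [607.6  65.7] knob dock [-12.4 155.9]
rail 381 -50.3 1.63 [-57.1 -44.8] -47.7
rail 359 50.9 1.75 [44.7 56.7] -47.9
-2.0 origin [608.7  65.4] knob dock [-10.8 156.4]
rail 378 -50.4 0.69 [-56.4 -45.5] -47.8
rail 360 50.7 0.79 [45.4 56.1] -47.8
headtop 2204 [ 531.3 -249.8] [47.  74.8] 15.96
foot 1234 [ 532.5 -253.3] [73.3 73.7] 15.04
mm [ -99.9 -341.5   78.3] share [-0.5   -1.708  0.392] turn -0.1488 deg -53.6 joints [-0.53  0.26  0.34  1.46 -0.09  1.44  1.03]
```

```bash
cat > e.py <<'E'
from h import *
W=np.load("w1W.npy");im=np.load("w1im.npy").astype(int)
z=W[...,2];g=(im[...,1]>im[...,0]+20)&(z>10)&(z<60)&(W[...,0]>500)&(W[...,0]<790)&(W[...,1]>-20)&(W[...,1]<260)
t=np.radians(-1.4);Rm=np.array([[np.cos(t),-np.sin(t)],[np.sin(t),np.cos(t)]]);o=np.array([601.5,63])
q=(W[...,:2]-o)@Rm
for lo,hi in((-57,-46),(46,57)):
    b=q[g&(q[...,1]>lo)&(q[...,1]<hi)];print("rail x range",np.percentile(b[:,0],[0,1,99,100]).round(1))
pl=(z>3)&(z<9.5)&(im.sum(-1)<260)&(q[...,0]>-150)&(q[...,0]<180)&(q[...,1]>-100)&(q[...,1]<230)
P=q[pl]
for nm,sel,ax in(("xlo",abs(P[:,1]-100)<80,0),("ylo",abs(P[:,0]+80)<30,1)):
    print(nm,np.percentile(P[sel][:,ax],[.2,1,99,99.8]).round(1))
s=q[(z>36)&(z<47)&(abs(q[...,1])<60)&(q[...,0]<110)&~g];print("saddle",np.percentile(s,[2,98],axis=0).round(1))
b=q[(z>17)&(z<26)&(q[...,1]>70)&(q[...,1]<150)&~g&(abs(q[...,0])<15)];print("bar x",np.percentile(b[:,0],[3,97]).round(1))
E
python3 e.py
```

```text
rail x range [-52.3 -50.8 141.3 144.7]
rail x range [-52.7 -51.6 141.1 143.9]
xlo [-117.4 -115.7  142.6  145.1]
ylo [-65.9 -63.9 196.1 197.9]
saddle [[ 42.6 -37.2]
 [ 81.3  41.1]]
bar x [-9.   6.4]
```

Request:
move_arm(
  deltas=[
    [-0.25,-0.85,0.1,-0.075],
    [-0.25,-0.85,0.1,-0.075],
    [-0.25,-0.85,0.1,-0.075],
    [-0.25,-0.85,0.1,-0.075],
    [-0.25,-0.85,0.1,-0.075],
    [-0.25,-0.85,0.1,-0.075],
  ],
)

```text
time: 3.47
position: [546.0, -82.9, 388.3]
tcp_rot: [-3.139, -0.001, -3.039]
force: [-0.3, 0.5, 0.1]
finger_gap: 0.998
finger_force: 0.0
```

```bash
sed -i 's/-s\["tcp_rot"\]\[2\]+np.pi)%(2\*np.pi)-np.pi/-s["tcp_rot"][2]+np.pi)%(2*np.pi)-np.pi;dy=-dy/' go.py; python3 go.py 532.5 -252.5 310 1.846
```

```text
mm [  30.7 -167.1   78.7] share [ 0.154 -0.836  0.394] turn 0.2225 deg 80.1 joints [-0.23  0.23  0.37  1.54 -0.08  1.38  1.81]
```

Request:
move_arm(
  deltas=[
    [0.154,-0.836,0.394,0.2225],
    [0.154,-0.836,0.394,0.2225],
    [0.154,-0.836,0.394,0.2225],
    [0.154,-0.836,0.394,0.2225],
    [0.154,-0.836,0.394,0.2225],
    [0.154,-0.836,0.394,0.2225],
    [0.154,-0.836,0.394,0.2225],
    [0.154,-0.836,0.394,0.2225],
    [0.154,-0.836,0.394,0.2225],
    [0.154,-0.836,0.394,0.2225],
    [0.154,-0.836,0.394,0.2225],
    [0.154,-0.836,0.394,0.2225],
  ],
)

```text
time: 4.47
position: [535.6, -245.0, 309.4]
tcp_rot: [-3.142, -0.0, 1.848]
force: [0.9, 0.9, -0.7]
finger_gap: 1.005
finger_force: 0.0
```

```bash
cat > f.py <<'E'
from h import *
s=env.get_state();print(s["position"],s["tcp_rot"],s["joints"].round(2))
im,d=env.read_camera("wrist");cv2.imwrite("pics/w2.png",im[...,::-1])
W=cloud("wrist",d,s);x,y,z=W[...,0],W[...,1],W[...,2]
b=(x>450)&(x<620)&(y>-330)&(y<-180)
mm=env.masks_of("wrist","post");m=mm[0]["region"];print(mm[0]["confidence"],mm[0]["rect"])
for lo,hi,n in((191,212,"head"),(17,30,"foot")):
    p=W[b&m&(z>lo)&(z<hi)][:,:2];r=cv2.minAreaRect(p.astype(np.float32)) if len(p)>5 else 0;print(n,len(p),r)
E
python3 f.py; python3 go.py 532.5 -252.5 173 1.846
```

```text
[ 535.56436121 -244.98442048  309.39975132] [-3.14158724e+00 -1.83453891e-04  1.84829312e+00] [-0.16  0.38  0.71  1.61 -0.26  1.25  0.87]
0.68 [289.5, 148.4, 345.0, 253.0]
head 4443 ((532.1411743164062, -253.8435516357422), (45.97187805175781, 79.71785736083984), 15.612728118896484)
foot 642 ((527.288330078125, -234.779541015625), (72.63746643066406, 34.52298355102539), 12.18148136138916)
mm [ -6.2  -4.9 136.4] share [-0.031 -0.024  0.682] turn 0.0018 deg 0.6 joints [-0.16  0.38  0.71  1.61 -0.26  1.25  0.88]
```

View pics/w2.png

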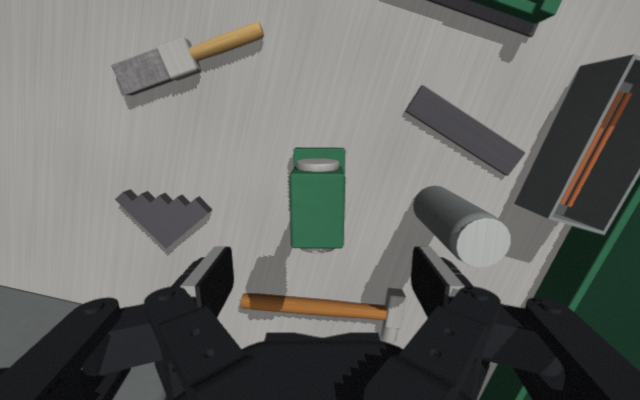

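Head found at pixel (318,205), centred between the fingers. I descend and grip.

Request:
move_arm(
  deltas=[
    [-0.038,-0.029,0.1,0.001],
    [-0.038,-0.029,0.2,0.001],
    [-0.038,-0.029,0.3,0.001],
    [-0.038,-0.029,0.4,0.001],
    [-0.038,-0.029,0.5,0.001],
    [-0.038,-0.029,0.6,0.001],
    [-0.038,-0.029,0.65,0.001],
    [-0.038,-0.029,0.682,0.001],
    [-0.038,-0.029,0.682,0.001],
    [-0.038,-0.029,0.682,0.001],
  ],
)

```text
time: 5.4
position: [532.0, -254.9, 173.7]
tcp_rot: [3.141, 0.0, 1.849]
force: [0.6, 0.8, 0.5]
finger_gap: 0.998
finger_force: 0.0
```

Request:
move_arm(
  deltas=[
    [0,0,0,0],
    [0,0,0,0],
    [0,0,0,0],
    [0,0,0,0],
    [0,0,0,0],
    [0,0,0,0],
    [0,0,0,0],
    [0,0,0,0],
    [0,0,0,0],
    [0,0,0,0],
  ],
  grip=1,
)

```text
time: 6.23
position: [532.6, -254.8, 174.0]
tcp_rot: [3.14, 0.001, 1.848]
force: [0.7, 1.0, 6.0]
finger_gap: 0.534
finger_force: 63.4
```

Request:
move_arm(
  deltas=[
    [0,0,-0.01,0],
    [0,0,-0.03,0],
    [0,0,-0.06,0],
    [0,0,-0.1,0],
    [0,0,-0.15,0],
    [0,0,-0.2,0],
    [0,0,-0.25,0],
    [0,0,-0.3,0],
    [0,0,-0.34,0],
    [0,0,-0.36,0],
    [0,0,-0.37,0],
    [0,0,-0.37,0],
  ],
)

```text
time: 7.23
position: [531.8, -254.6, 247.5]
tcp_rot: [3.141, 0.0, 1.848]
force: [0.4, -0.7, -7.6]
finger_gap: 0.531
finger_force: 62.7
```

```bash
python3 go.py 587 64.8 245 1.546
```

```text
mm [292.2 140.5   2.5] share [1.461 0.702 0.012] turn 0.048 deg 17.3 joints [-0.12  0.43  0.69  1.7  -0.3   1.12  0.93]
```

Request:
move_arm(
  deltas=[
    [0.01,0.005,0,0],
    [0.03,0.015,0,0.001],
    [0.08,0.04,0,0.003],
    [0.15,0.07,0,0.006],
    [0.23,0.11,0,0.01],
    [0.31,0.15,0,0.014],
    [0.39,0.19,0,0.018],
    [0.47,0.23,0,0.022],
    [0.55,0.265,0,0.026],
    [0.63,0.3,0,0.03],
    [0.7,0.335,0,0.034],
    [0.75,0.36,0,0.036],
  ],
)

```text
time: 8.23
position: [560.0, -88.0, 246.5]
tcp_rot: [-3.141, -0.001, 1.622]
force: [-0.1, 0.2, -7.1]
finger_gap: 0.531
finger_force: 62.5
```

```bash
python3 go.py 587 64.8 245 1.546
```

```text
mm [151.2  34.8   1.6] share [0.756 0.174 0.008] turn 0.0121 deg 4.3 joints [-0.46  0.4   0.73  1.76 -0.3   1.1   0.42]
```

Request:
move_arm(
  deltas=[
    [0.06,0.014,0,0.001],
    [0.13,0.03,0,0.002],
    [0.21,0.048,0,0.004],
    [0.29,0.067,0,0.006],
    [0.37,0.085,0,0.008],
    [0.45,0.105,0,0.01],
    [0.53,0.122,0,0.011],
    [0.6,0.138,0,0.012],
    [0.66,0.152,0,0.012],
    [0.7,0.162,0,0.012],
    [0.73,0.168,0,0.012],
    [0.73,0.168,0,0.012],
  ],
)

```text
time: 9.23
position: [586.2, 58.3, 246.8]
tcp_rot: [-3.141, -0.0, 1.548]
force: [0.5, -0.4, -7.6]
finger_gap: 0.53
finger_force: 62.5
```

Request:
move_arm(
  deltas=[
    [0,0,0,0],
    [0,0,0,0],
    [0,0,0,0],
    [0,0,0,0],
  ],
)

```text
time: 9.57
position: [586.1, 55.9, 247.2]
tcp_rot: [3.141, 0.0, 1.545]
force: [-0.2, -0.0, -7.6]
finger_gap: 0.534
finger_force: 62.5
```

```bash
cat > g.py <<'E'
from h import *
s=env.get_state();print(s["position"],s["tcp_rot"],s["force"])
for cam in("scene","wrist"):
    im,d=env.read_camera(cam);cv2.imwrite(f"pics/{cam}3.png",im[...,::-1])
    W=cloud(cam,d,s);np.save(cam+"3.npy",W);x,y,z=W[...,0],W[...,1],W[...,2]
    for m in env.masks_of(cam,"post")[:1]:
        w=W[m["region"]];w=w[~np.isnan(w[:,0])];print(cam,m["confidence"],m["rect"],np.percentile(w,[2,50,98],axis=0).round(1))
im=cv2.imread("pics/scene3.png");cv2.imwrite("pics/s3c.png",cv2.resize(im[120:290,270:450],None,fx=3.3,fy=3.3,interpolation=cv2.INTER_CUBIC))
E
python3 g.py; python3 go.py 587 64.8 245 1.546
```

```text
[586.057996    55.9290632  247.23217098] [3.14144398e+00 9.76502636e-05 1.54478340e+00] [-0.18976501 -0.03737017 -7.62476799]
scene 0.72 [326.2, 160.3, 357.4, 224.2] [[461.1  15.5   1.8]
 [596.8  43.1 120.1]
 [625.3 173.3 274. ]]
wrist 0.86 [257.4, 151.0, 381.2, 336.7] [[562.   42.8  97.2]
 [585.2  75.5 273.8]
 [609.   96.4 275.2]]
mm [8.3 0.7 2.1] share [0.041 0.003 0.011] turn -0.0001 deg -0.0 joints [-0.69  0.44  0.73  1.71 -0.32  1.12  0.1 ]
```

View pics/s3c.png

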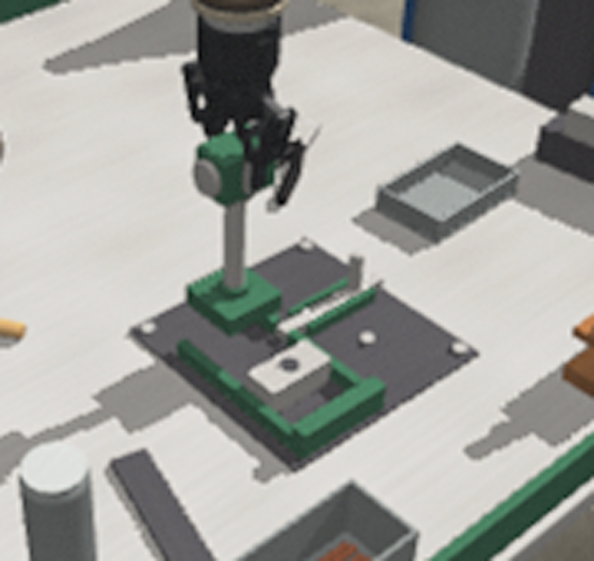

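View pics/wrist3.png

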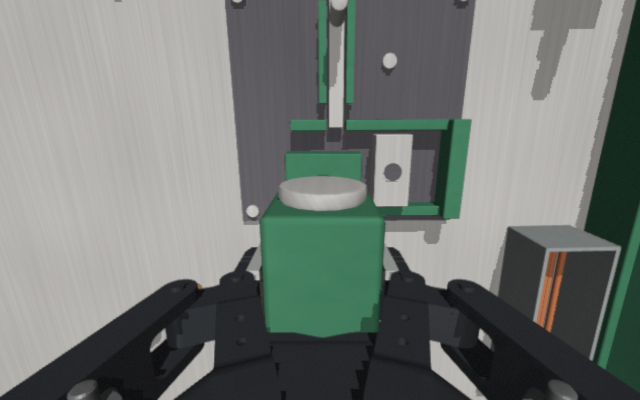

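The scene view shows the post hanging upright above the mouth. The wrist view shows the rails at (290–470, 125 and 210) and the saddle at (393,170).

```bash
cat > e2.py <<'E'
from h import *
W=np.load("wrist3.npy");im=cv2.imread("pics/wrist3.png")[...,::-1].astype(int)
z=W[...,2]
r=cv2.minAreaRect(W[(z>267)&(z<282)&(im[...,1]>im[...,0]+20)][:,:2].astype(np.float32));print("head",r)
f=W[(z>88)&(z<108)&(im[...,1]>im[...,0]+20)];print("foot",np.percentile(f,[1,99],axis=0).round(1))
g=(im[...,1]>im[...,0]+20)&(z>12)&(z<50)
t=np.radians(-1.4);Rm=np.array([[np.cos(t),-np.sin(t)],[np.sin(t),np.cos(t)]]);o=np.array([601,64.5])
q=(W[...,:2]-o)@Rm
for lo,hi in((-62,-40),(40,62)):
    s=g&(q[...,1]>lo)&(q[...,1]<hi)&(q[...,0]>-70)&(q[...,0]<130);s&=(q[...,0]>20)
    b=q[s];ff=np.polyfit(b[:,0],b[:,1],1);print("rail",len(b),np.percentile(b[:,1],[2,50,98]).round(1),np.degrees(np.arctan(ff[0])).round(2))
b=q[g&(q[...,1]>45)&(q[...,1]<55)&(q[...,0]<20)];print("railstart",b[:,0].min() if len(b) else 0)
s=q[(z>36)&(z<47)&(abs(q[...,1])<60)&(q[...,0]<110)&~g&(im.sum(-1)>300)];print("saddle",np.percentile(s,[1,99],axis=0).round(1))
k=q[(z>64)&(z<80)&(q[...,1]>120)&(q[...,1]<190)];print("knob",len(k),k.mean(0))
e=q[(z>3)&(z<9)&(im.sum(-1)<260)&(abs(q[...,1]-100)<80)&(q[...,0]>-150)&(q[...,0]<180)];print("plate x",np.percentile(e[:,0],[.5,99.5]))
E
python3 e2.py
```

```text
head ((585.3530883789062, 64.6644287109375), (50.59129333496094, 46.108848571777344), 87.50384521484375)
foot [[551.5  68.2  88.7]
 [621.2  92.9 100. ]]
rail 708 [-55.6 -48.4 -41.8] 2.45
rail 1145 [42.8 51.  57.3] -0.55
railstart -51.849894062009874
saddle [[ 43.4 -39.9]
 [ 82.8  40.6]]
knob 214 [ -0.78028402 154.63750529]
plate x [-111.50116301  139.46855044]
```

Request:
move_arm(
  deltas=[
    [0.02,0,0.01,0],
    [0.035,0,0.03,0],
    [0.042,0,0.06,0],
    [0.042,0,0.1,0],
    [0.042,0,0.14,0],
    [0.042,0,0.18,0],
    [0.042,0,0.22,0],
    [0.042,0,0.25,0],
    [0.042,0,0.27,0],
    [0.042,0,0.28,0],
    [0.042,0,0.28,0],
    [0.042,0,0.28,0],
  ],
)

```text
time: 10.77
position: [586.5, 65.1, 191.3]
tcp_rot: [3.141, -0.0, 1.546]
force: [0.1, 0.4, -7.2]
finger_gap: 0.53
finger_force: 62.4
```

```bash
sed -e 's/"scene","wrist"/"scene",/;s/scene3/scene4/g;s/{cam}3/{cam}4/;s/+"3.npy/+"4.npy/;s/s3c/s4c/;s/120:290,270:450/170:270,290:420/;s/3.3/5/g' g.py > g4.py; python3 g4.py; python3 go.py 586.1 64.3 180 1.543
```

```text
[586.52231494  65.14063665 191.30462512] [ 3.14120097e+00 -4.71109883e-05  1.54592512e+00] [ 0.08186136  0.39080063 -7.2151296 ]
scene 0.97 [328.2, 173.6, 359.2, 234.5] [[555.5  24.8  18.3]
 [597.8  52.8  77.8]
 [625.6 103.7 218.7]]
mm [-0.9 -0.5 11.5] share [-0.005 -0.003  0.058] turn 0.0005 deg 0.2 joints [-0.68  0.49  0.69  1.77 -0.37  1.01  0.13]
```

View pics/s4c.png

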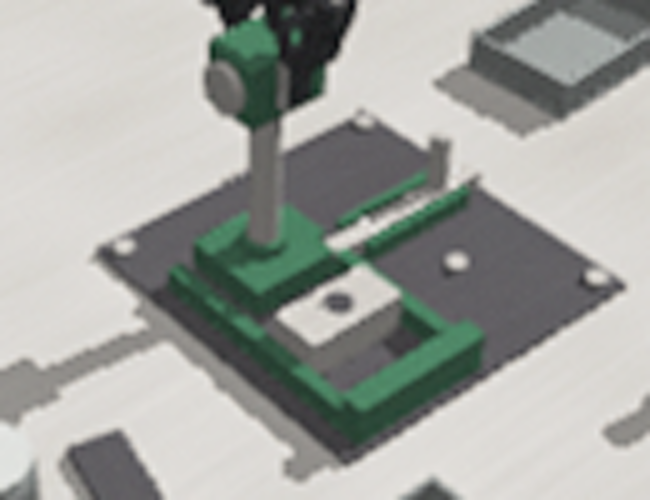

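The post hangs between the rails in front of the saddle, with clearance on both sides. I lower it gently.

Request:
move_arm(
  deltas=[
    [-0.003,0,0.01,0],
    [-0.003,0,0.02,0],
    [-0.003,0,0.03,0],
    [-0.003,0,0.04,0],
    [-0.003,0,0.045,0],
    [-0.003,0,0.05,0],
    [-0.003,0,0.053,0],
    [-0.003,0,0.053,0],
  ],
)

```text
time: 11.53
position: [586.2, 64.6, 180.4]
tcp_rot: [-3.141, 0.0, 1.546]
force: [0.3, 0.2, -7.7]
finger_gap: 0.534
finger_force: 62.5
```

Request:
move_arm(
  deltas=[
    [0,0,0.0025,0],
    [0,0,0.005,0],
    [0,0,0.005,0],
  ],
)

```text
time: 11.78
position: [586.5, 64.6, 180.0]
tcp_rot: [3.141, -0.0, 1.546]
force: [-1.5, 0.2, -1.2]
finger_gap: 0.533
finger_force: 63.0
```

Request:
move_arm(
  deltas=[
    [0,0,0.002,0],
    [0,0,0.002,0],
    [0,0,0.002,0],
  ],
)

```text
time: 12.03
position: [586.6, 64.6, 180.0]
tcp_rot: [3.141, -0.001, 1.546]
force: [-1.6, 1.1, 5.4]
finger_gap: 0.533
finger_force: 63.7
```

Request:
move_arm(
  deltas=[
    [0,0,0,0],
    [0,0,0,0],
    [0,0,0,0],
    [0,0,0,0],
    [0,0,0,0],
    [0,0,0,0],
    [0,0,0,0],
    [0,0,0,0],
  ],
  grip=0,
)

```text
time: 12.7
position: [586.3, 64.6, 179.1]
tcp_rot: [3.142, 0.0, 1.546]
force: [0.6, -0.0, -0.1]
finger_gap: 0.998
finger_force: 0.0
```

Request:
move_arm(
  deltas=[
    [0,0,-0.03,0],
    [0,0,-0.1,0],
    [0,0,-0.2,0],
    [0,0,-0.3,0],
    [0,0,-0.4,0],
    [0,0,-0.5,0],
    [0,0,-0.55,0],
    [0,0,-0.55,0],
    [0,0,-0.55,0],
  ],
)

```text
time: 13.45
position: [586.3, 64.7, 289.0]
tcp_rot: [3.141, -0.0, 1.546]
force: [0.1, 0.5, -1.1]
finger_gap: 1.0
finger_force: 0.0
```

```bash
cat > p.py <<'E'
from h import *
import sys
s=env.get_state();print(s["position"],s["force"])
t=np.radians(-1.5);Rm=np.array([[np.cos(t),-np.sin(t)],[np.sin(t),np.cos(t)]]);o=np.array([600.7,65])
for cam in("scene","top","wrist")[:int(sys.argv[1])]:
    im,d=env.read_camera(cam);cv2.imwrite(f"pics/{cam}_{s['time']:.1f}.png",im[...,::-1])
    W=cloud(cam,d,s);z=W[...,2];q=(W[...,:2]-o)@Rm
    M=env.masks_of(cam,"post")
    if M:
        m=M[0]["region"];
        h=q[m&(z>192)&(z<212)];f=q[m&(z>22)&(z<35)]
        print(cam,M[0]["confidence"]);
        for n,a in(("head",h),("foot",f)):
            if len(a)>5:
                r=cv2.minAreaRect(a.astype(np.float32));print(n,len(a),np.percentile(a,[1,99],axis=0).round(1).tolist(),np.round(r[0],1),np.round(r[1],1),round(r[2],1))
    k=q[(z>62)&(z<80)&(abs(q[...,0])<20)&(q[...,1]>80)&(q[...,1]<185)];print("knob",len(k),k.mean(0).round(1))
    sd=q[(z>37)&(z<46)&(abs(q[...,1])<43)&(q[...,0]<140)&(q[...,0]>30)];print("saddle",np.percentile(sd,[2,98],axis=0).round(1).tolist() if len(sd) else 0)
E
python3 p.py 3;python3 go.py 491 67 290 1.545
```

```text
[586.28240771  64.70121948 289.01937972] [ 0.08494812  0.49220032 -1.08933553]
scene 0.93
head 247 [[-32.9, -41.0], [13.3, 31.1]] [-9.4 -0.8] [47.1 83.3] 2.7
foot 247 [[-45.1, -47.5], [29.2, 34.9]] [-0.1 -1.9] [92.6 94.5] 89.2
knob 18 [  3.8 155.5]
saddle [[47.2, -40.7], [138.6, 38.2]]
top 0.71
head 120 [[-37.7, -40.1], [5.8, -17.1]] [-16.2 -29. ] [23.9 44.3] 86.8
foot 124 [[-49.8, -37.8], [9.3, -2.0]] [-18.3 -19.1] [37.5 63.4] 89.9
knob 19 [ -1.1 157.2]
saddle [[46.8, -41.3], [136.9, -14.1]]
wrist 0.6
head 5955 [[-35.7, -38.0], [8.7, 39.4]] [-13.4  -0.2] [80.1 46.1] 89.8
foot 598 [[-48.8, 12.4], [22.1, 36.0]] [-9.1 -5.7] [80.  83.5] 0.0
knob 238 [1.000e-01 1.575e+02]
saddle [[44.6, -39.1], [139.0, 40.9]]
mm [  0.  -95.   -1.6] share [ 0.    -0.475 -0.008] turn 0.0002 deg 0.1 joints [-0.72  0.4   0.75  1.65 -0.29  1.21  0.06]
```

```bash
cat > k.py <<'E'
from h import *
print("tip",env.tip_reach)
s=env.get_state();im,d=env.read_camera("wrist");W=cloud("wrist",d,s)
T=R.from_euler('xyz',s["tcp_rot"]).as_matrix();q=(W-s["position"])@T
ok=(q[...,2]<30)&(abs(q[...,0])<70)
for a in range(-120,30,10):
    b=q[ok&(q[...,2]>=a)&(q[...,2]<a+10)]
    if len(b)>10:print(a,len(b),"y",np.percentile(b[:,1],[1,99]).round(1),"inner",b[b[:,1]>0][:,1].min().round(1) if (b[:,1]>0).any() else "","x",np.percentile(b[:,0],[1,99]).round(1))
E
python3 k.py
```

```text
tip 17.0
-90 3953 y [-25.8  23.6] inner 6.0 x [15.9 20.5]
-80 12477 y [-70.1  67.3] inner 0.0 x [ 5.4 19.7]
-70 14080 y [-72.2  69.9] inner 0.0 x [-7.2 17.6]
-60 11371 y [-73.4  71. ] inner 0.1 x [-11.4  17.2]
-50 5736 y [-73.   70.6] inner 36.1 x [-11.   13.7]
-40 1184 y [-62.1  59.5] inner 41.0 x [ 2.1 12.9]
-30 1538 y [-56.9  54.7] inner 41.0 x [-9.4 11.4]
-20 1391 y [-56.9  54.6] inner 41.0 x [-10.7  11.5]
-10 1027 y [-56.2  53.8] inner 41.0 x [-10.7  11.3]
0 157 y [-44.4  42.2] inner 41.2 x [-9.6 10.2]
```

Request:
move_arm(
  deltas=[
    [0,-0.1,0,0],
    [0,-0.25,0,0],
    [0,-0.4,0,0],
    [0,-0.5,0,0],
    [0,-0.55,0,0],
    [0,-0.57,0,0],
    [0,-0.57,0,0],
    [0,-0.57,0,0],
  ],
)

```text
time: 14.47
position: [473.3, 67.7, 289.4]
tcp_rot: [3.14, -0.0, 1.546]
force: [-0.3, -0.6, -0.6]
finger_gap: 1.0
finger_force: 0.0
```

Request:
move_arm(
  deltas=[
    [0,0,0.15,0],
    [0,0,0.33,0],
    [0,0,0.5,0],
    [0,0,0.66,0],
    [0,0,0.8,0],
    [0,0,0.92,0],
    [0,0,1,0],
    [0,0,1,0],
    [0,0,1,0],
  ],
)

```text
time: 15.22
position: [472.9, 66.7, 88.5]
tcp_rot: [-3.14, 0.002, 1.545]
force: [0.5, 0.7, 1.2]
finger_gap: 0.998
finger_force: 0.0
```

```bash
python3 go.py 474 68.3 16 1.545
```

```text
mm [ 1.7  1.1 72.5] share [0.009 0.006 0.362] turn 0.0 deg 0.0 joints [-0.71  0.47  0.62  2.14 -0.43  0.66  0.17]
```

Request:
move_arm(
  deltas=[
    [0.005,0,0.06,0],
    [0.008,0,0.13,0],
    [0.008,0,0.2,0],
    [0.008,0,0.26,0],
    [0.008,0,0.3,0],
    [0.008,0,0.33,0],
    [0.008,0,0.35,0],
    [0.008,0,0.362,0],
    [0.008,0,0.362,0],
    [0.008,0,0.362,0],
  ],
)

```text
time: 16.05
position: [472.6, 69.1, 17.0]
tcp_rot: [3.141, -0.0, 1.546]
force: [0.1, 0.2, -0.5]
finger_gap: 1.004
finger_force: 0.0
```

Request:
move_arm(
  deltas=[
    [0,0.01,0,0],
    [0,0.025,0,0],
    [0,0.04,0,0],
    [0,0.055,0,0],
    [0,0.07,0,0],
    [0,0.08,0,0],
    [0,0.085,0,0],
    [0,0.09,0,0],
    [0,0.09,0,0],
  ],
)

```text
time: 16.8
position: [490.5, 68.6, 16.7]
tcp_rot: [3.142, 0.0, 1.546]
force: [-0.0, -0.1, -0.7]
finger_gap: 0.998
finger_force: 0.0
```

```bash
python3 p.py 1; cat > v.py <<'E'
import cv2,glob,os,sys
f=max(glob.glob("pics/scene_*.png"),key=os.path.getmtime);im=cv2.imread(f)[150:260,280:420];cv2.imwrite(sys.argv[1],cv2.resize(im,None,fx=5,fy=5,interpolation=cv2.INTER_CUBIC))
E
python3 v.py pics/v1.png
```

```text
[490.51892409  68.58995872  16.68636593] [-0.01362033 -0.05902166 -0.70989823]
knob 20 [  4.3 155.8]
saddle [[48.0, -40.6], [138.4, 38.7]]
```

View pics/v1.png

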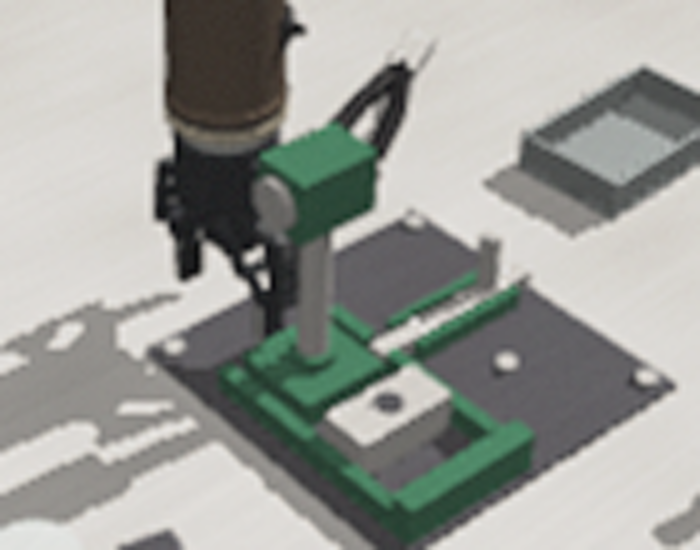

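Request:
move_arm(
  deltas=[
    [0,0.0075,0,0],
    [0,0.015,0,0],
    [0,0.0225,0,0],
    [0,0.03,0,0],
    [0,0.0375,0,0],
    [0,0.045,0,0],
    [0,0.0525,0,0],
    [0,0.06,0,0],
    [0,0.0675,0,0],
    [0,0.075,0,0],
    [0,0.0825,0,0],
    [0,0.09,0,0],
  ],
)

```text
time: 17.9
position: [506.2, 68.2, 16.4]
tcp_rot: [-3.137, -0.0, 1.546]
force: [-8.0, 0.2, 5.9]
finger_gap: 1.002
finger_force: 4.0
```

```bash
python3 p.py 1
```

```text
[506.20774293  68.20097286  16.38213646] [-7.9615879   0.16310101  5.93888203]
scene 0.77
head 248 [[-22.7, -41.4], [23.8, 29.8]] [ 0.3 -4.9] [75.9 49.1] 86.4
foot 229 [[-38.1, -46.3], [35.2, 35.3]] [-2.4 -0.1] [95.7 79.9] 86.8
knob 16 [  3.9 155.9]
saddle [[48.3, -40.7], [138.8, 39.9]]
```

Request:
move_arm(
  deltas=[
    [0,0.0075,0,0],
    [0,0.015,0,0],
    [0,0.0225,0,0],
    [0,0.03,0,0],
    [0,0.0375,0,0],
    [0,0.045,0,0],
    [0,0.0525,0,0],
    [0,0.06,0,0],
    [0,0.0675,0,0],
    [0,0.075,0,0],
    [0,0.0825,0,0],
    [0,0.09,0,0],
  ],
)

```text
time: 19.0
position: [522.6, 67.5, 16.2]
tcp_rot: [-3.135, -0.0, 1.546]
force: [-11.8, -1.7, 10.4]
finger_gap: 0.999
finger_force: 6.5
```

```bash
python3 p.py 1
```

```text
[522.6403616   67.51503457  16.19138683] [-11.77436731  -1.65649874  10.3727253 ]
scene 0.87
head 259 [[-5.5, -41.6], [39.8, 31.2]] [17.4 -2.3] [47.5 81.5] 0.3
foot 188 [[-18.1, -38.3], [43.7, 32.6]] [11.9 -6.3] [66.4 80.3] 1.6
knob 15 [  4.1 156.5]
saddle [[52.1, -40.4], [138.9, 39.1]]
```

Request:
move_arm(
  deltas=[
    [0,0.0075,0,0],
    [0,0.015,0,0],
    [0,0.0225,0,0],
    [0,0.03,0,0],
    [0,0.0375,0,0],
    [0,0.045,0,0],
    [0,0.0525,0,0],
    [0,0.06,0,0],
    [0,0.0675,0,0],
    [0,0.075,0,0],
    [0,0.0825,0,0],
    [0,0.09,0,0],
  ],
)

```text
time: 20.1
position: [540.8, 67.0, 16.2]
tcp_rot: [-3.135, -0.0, 1.546]
force: [-12.0, -1.6, 10.1]
finger_gap: 1.001
finger_force: 6.2
```

```bash
python3 p.py 1;python3 v.py pics/v2.png
```

```text
[540.83832346  67.00550216  16.17076505] [-12.0480038   -1.59532379  10.06418487]
scene 0.66
head 253 [[14.4, -40.8], [58.3, 32.3]] [36.7 -3.6] [78.6 45.1] 89.4
foot 200 [[-3.0, -37.5], [62.2, 34.6]] [27.2  1.9] [68.7 83.1] 3.8
knob 15 [  2.3 156. ]
saddle [[38.3, -40.0], [138.6, 39.5]]
```

View pics/v2.png

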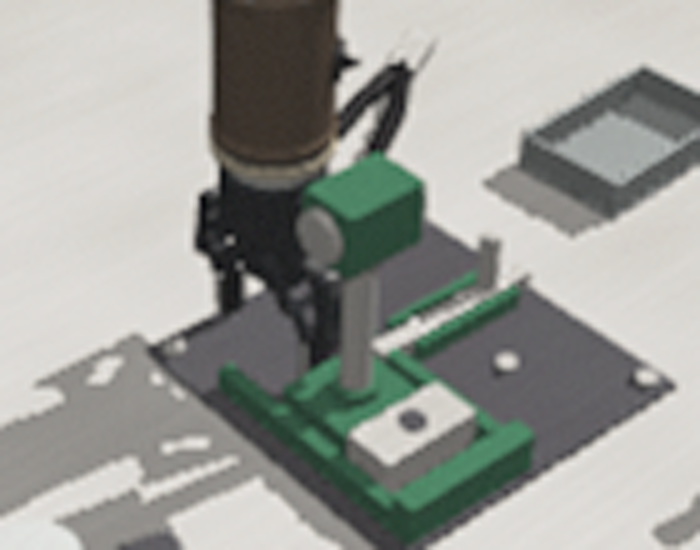

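The post is upright in the channel and driving the saddle at (415,420), with about 15 mm left to the end stop. I go slower from here.

Request:
move_arm(
  deltas=[
    [0,0.005,0,0],
    [0,0.01,0,0],
    [0,0.015,0,0],
    [0,0.02,0,0],
    [0,0.025,0,0],
    [0,0.03,0,0],
    [0,0.035,0,0],
    [0,0.04,0,0],
    [0,0.045,0,0],
    [0,0.05,0,0],
    [0,0.055,0,0],
    [0,0.06,0,0],
  ],
)

```text
time: 21.2
position: [552.9, 66.8, 16.2]
tcp_rot: [-3.135, -0.0, 1.546]
force: [-12.1, -0.3, 9.9]
finger_gap: 0.997
finger_force: 6.1
```

Request:
move_arm(
  deltas=[
    [0,0.0025,0,0],
    [0,0.005,0,0],
    [0,0.0075,0,0],
    [0,0.01,0,0],
  ],
)

```text
time: 21.53
position: [555.0, 66.7, 16.2]
tcp_rot: [-3.135, -0.0, 1.546]
force: [-11.6, -0.2, 9.0]
finger_gap: 1.003
finger_force: 6.1
```

Request:
move_arm(
  deltas=[
    [0,0.0025,0,0],
    [0,0.005,0,0],
    [0,0.0075,0,0],
    [0,0.01,0,0],
  ],
)

```text
time: 21.87
position: [557.0, 66.6, 16.2]
tcp_rot: [-3.135, -0.0, 1.546]
force: [-12.2, -0.2, 8.8]
finger_gap: 1.0
finger_force: 6.0
```

Request:
move_arm(
  deltas=[
    [0,0.0025,0,0],
    [0,0.005,0,0],
  ],
)

```text
time: 22.03
position: [557.9, 66.6, 16.2]
tcp_rot: [-3.135, -0.0, 1.546]
force: [-12.1, -1.3, 8.7]
finger_gap: 0.999
finger_force: 6.0
```

Request:
move_arm(
  deltas=[
    [0,0.0025,0,0],
    [0,0.005,0,0],
  ],
)

```text
time: 22.2
position: [558.1, 66.6, 16.2]
tcp_rot: [-3.134, -0.0, 1.546]
force: [-17.3, -0.2, 15.9]
finger_gap: 1.002
finger_force: 8.9
```

Request:
move_arm(
  deltas=[
    [0,0.0025,0,0],
    [0,0.005,0,0],
  ],
)

```text
time: 22.37
position: [558.1, 66.6, 16.1]
tcp_rot: [-3.132, -0.001, 1.546]
force: [-21.2, -0.3, 18.8]
finger_gap: 1.005
finger_force: 10.7
```

```bash
python3 p.py 1
```

```text
[558.1473209   66.60480045  16.06333989] [-21.15229386  -0.30697157  18.80309872]
scene 0.81
head 251 [[31.7, -41.2], [74.9, 28.3]] [53.3 -5.2] [77.2 43.4] 89.5
foot 189 [[15.3, -37.9], [78.2, 32.5]] [47.  -1.5] [73.5 63.9] 89.2
knob 16 [  4.2 154.3]
saddle [[48.6, -40.3], [138.6, 38.2]]
```

Force rose to 21 N with no further motion, so the saddle is home. I back off and rise.

Request:
move_arm(
  deltas=[
    [0,-0.01,0,0],
    [0,-0.03,0,0],
    [0,-0.06,0,0],
    [0,-0.1,0,0],
    [0,-0.15,0,0],
    [0,-0.2,0,0],
    [0,-0.23,0,0],
    [0,-0.24,0,0],
    [0,-0.24,0,0],
  ],
)

```text
time: 23.22
position: [514.8, 68.1, 16.8]
tcp_rot: [-3.141, -0.0, 1.546]
force: [0.2, -0.5, 0.1]
finger_gap: 1.002
finger_force: 0.0
```

Request:
move_arm(
  deltas=[
    [0,0,-0.1,0],
    [0,0,-0.25,0],
    [0,0,-0.4,0],
    [0,0,-0.55,0],
    [0,0,-0.65,0],
    [0,0,-0.7,0],
    [0,0,-0.7,0],
    [0,0,-0.7,0],
  ],
  grip=1,
)

```text
time: 23.88
position: [515.4, 68.3, 156.3]
tcp_rot: [3.141, -0.0, 1.547]
force: [-0.6, -1.4, -0.5]
finger_gap: 0.003
finger_force: 0.0
```

Request:
move_arm(
  deltas=[
    [0.15,0,0,0],
    [0.3,0,0,0],
    [0.45,0.1,0,0],
    [0.6,0.2,0,0],
    [0.75,0.3,0,0],
    [0.9,0.35,0,0],
    [0.98,0.4,0,0],
    [0.98,0.4,0,0],
    [0.98,0.4,0,0],
  ],
)

```text
time: 24.63
position: [599.5, 262.5, 154.0]
tcp_rot: [-3.139, 0.002, 1.548]
force: [-0.1, -0.2, -1.4]
finger_gap: 0.002
finger_force: 0.0
```

```bash
python3 p.py 2; python3 go.py 605.5 263 51 1.545
```

```text
[599.48283896 262.45959127 153.97595009] [-0.12398624 -0.23178318 -1.36617045]
scene 0.93
head 261 [[31.2, -41.1], [74.7, 30.4]] [54.1 -2.3] [79.3 45.6] 85.1
foot 209 [[15.0, -48.3], [79.4, 32.4]] [46.1 -9. ] [71.1 88. ] 10.3
knob 19 [  4.3 155.5]
saddle [[48.1, -40.3], [139.2, 38.3]]
top 0.79
head 412 [[25.2, -41.2], [70.6, 36.6]] [47.8 -1.8] [80.6 47.1] 87.9
foot 264 [[12.0, -37.5], [70.0, 33.3]] [66.9  0.9] [115.9  77.2] 7.5
knob 21 [ -1.2 156.6]
saddle [[35.0, -41.3], [138.5, 37.0]]
mm [  2.9   5.8 105.1] share [0.015 0.029 0.526] turn -0.0001 deg -0.0 joints [-0.9   0.63  0.64  1.64 -0.43  1.02 -0.14]
```

Request:
move_arm(
  deltas=[
    [0.02,0.022,0.08,0],
    [0.02,0.022,0.2,0],
    [0.02,0.022,0.32,0],
    [0.02,0.022,0.42,0],
    [0.02,0.022,0.49,0],
    [0.02,0.022,0.52,0],
    [0.02,0.022,0.52,0],
    [0.02,0.022,0.52,0],
  ],
)

```text
time: 25.5
position: [605.1, 265.6, 53.2]
tcp_rot: [3.141, -0.0, 1.546]
force: [0.5, -0.5, -0.5]
finger_gap: -0.0
finger_force: 0.0
```

Request:
move_arm(
  deltas=[
    [-0.01,0,0,0],
    [-0.025,0,0,0],
    [-0.04,0,0,0],
    [-0.055,0,0,0],
    [-0.07,0,0,0],
    [-0.085,0,0,0],
    [-0.1,0,0,0],
    [-0.11,0,0,0],
    [-0.12,0,0,0],
    [-0.13,0,0,0],
    [-0.14,0,0,0],
    [-0.15,0,0,0],
  ],
)

```text
time: 26.5
position: [604.0, 236.2, 52.7]
tcp_rot: [3.141, -0.001, 1.547]
force: [0.1, 2.0, 0.7]
finger_gap: -0.005
finger_force: 1.1
```

Request:
move_arm(
  deltas=[
    [-0.015,0,0,0],
    [-0.03,0,0,0],
    [-0.045,0,0,0],
    [-0.06,0,0,0],
    [-0.075,0,0,0],
    [-0.09,0,0,0],
    [-0.105,0,0,0],
    [-0.12,0,0,0],
    [-0.135,0,0,0],
    [-0.15,0,0,0],
    [-0.165,0,0,0],
    [-0.18,0,0,0],
  ],
)

```text
time: 27.5
position: [603.2, 199.5, 52.8]
tcp_rot: [3.141, -0.0, 1.546]
force: [1.5, 2.4, 0.4]
finger_gap: -0.005
finger_force: 1.1
```

Request:
move_arm(
  deltas=[
    [-0.01,0,0,0],
    [-0.02,0,0,0],
    [-0.03,0,0,0],
    [-0.04,0,0,0],
    [-0.05,0,0,0],
    [-0.055,0,0,0],
    [-0.06,0,0,0],
  ],
)

```text
time: 28.08
position: [602.8, 187.7, 52.8]
tcp_rot: [3.142, -0.0, 1.546]
force: [1.7, 2.1, 0.4]
finger_gap: 0.001
finger_force: 1.0
```

Request:
move_arm(
  deltas=[
    [-0.005,0,0,0],
    [-0.01,0,0,0],
    [-0.015,0,0,0],
    [-0.02,0,0,0],
  ],
)

```text
time: 28.42
position: [602.7, 184.2, 52.8]
tcp_rot: [3.142, -0.001, 1.546]
force: [2.2, 5.8, -0.2]
finger_gap: 0.0
finger_force: 2.9
```

Request:
move_arm(
  deltas=[
    [-0.005,0,0,0],
    [-0.01,0,0,0],
    [-0.015,0,0,0],
  ],
)

```text
time: 28.67
position: [602.6, 184.1, 52.8]
tcp_rot: [3.141, -0.004, 1.548]
force: [1.7, 13.1, -0.6]
finger_gap: 0.002
finger_force: 6.4
```

The bolt stopped at y = 184, the predicted full travel. I back away and check.

Request:
move_arm(
  deltas=[
    [0.02,0,0,0],
    [0.08,0,0,0],
    [0.16,0,0,0],
    [0.25,0,0,0],
    [0.3,0,-0.1,0],
    [0.35,0,-0.3,0],
    [0.4,0,-0.5,0],
    [0.45,-0.1,-0.7,0],
    [0.5,-0.2,-0.8,0],
    [0.5,-0.2,-0.8,0],
    [0.5,-0.2,-0.8,0],
  ],
)

```text
time: 29.58
position: [564.3, 284.4, 213.8]
tcp_rot: [3.14, -0.002, 1.55]
force: [-0.8, -1.4, -0.0]
finger_gap: -0.001
finger_force: 0.0
```

```bash
python3 p.py 2;python3 v.py pics/v3.png
```

```text
[564.26729095 284.44324917 213.82793149] [-0.80580254 -1.43158149 -0.02225465]
scene 0.79
head 257 [[32.5, -40.9], [74.9, 29.2]] [53.3 -0.8] [45.  81.8] 0.2
foot 194 [[14.1, -37.5], [78.4, 34.3]] [44.6 -1.7] [69.1 73.8] 2.0
knob 16 [ 3.9 97.1]
saddle [[46.6, -41.2], [138.5, 39.1]]
top 0.81
head 404 [[24.5, -38.6], [70.6, 36.3]] [47.9 -0.9] [48.4 75.9] 1.6
foot 259 [[11.6, -37.7], [92.8, 32.3]] [67.2  0.1] [120.9  75.4] 9.4
knob 21 [-1.1 98. ]
saddle [[33.4, -41.0], [139.6, 38.9]]
```

View pics/v3.png

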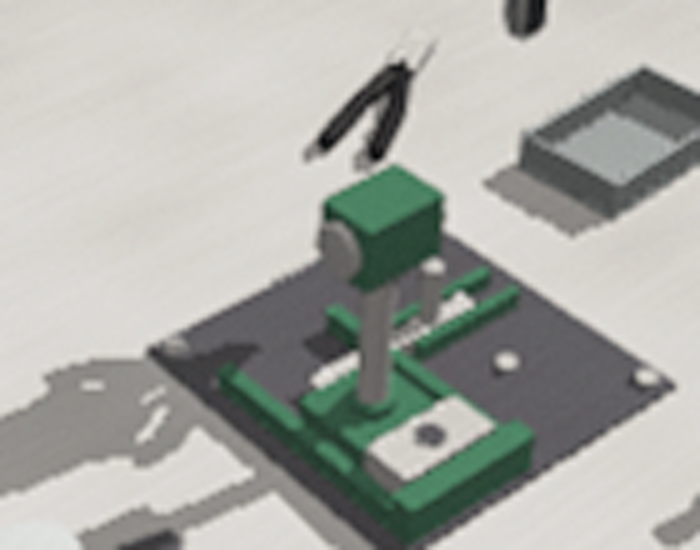

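The post stands upright with the saddle at (430,435) against its stop. The bolt lies across behind the foot from (320,380) to (470,300), with a knob travel of about 59 mm.

```bash
python3 -c "
from bench import env
print(env.sign_off())"
```

```text
the job is handed in; nothing more can be done
None
```

The job is handed in: the post stands upright in the channel with the saddle home against its stop, the bolt is fully across behind the foot, and the gripper is clear (about 30 s of the 69 s used).

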